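# Clip the ringed washing brush into the rail's snap hook

### The arm

A 6-joint arm with a two-finger parallel gripper is mounted at the origin on the work surface. World frame = base frame: x ahead of the robot, y to its left, z up, the work surface at z = 0. Lengths are in m, angles in rad, forces in N, time in s.
With the tool pointing down it reaches from about 0.375 to 0.975 m from the base axis. Payload 3.8 kg.
Tool frame: the origin (TCP) lies midway between the tips of the shut fingers; the grasp point (between the pads) lies 19 mm behind it; z points along the fingers, y is the line along which they close (so a half turn about z gives the same grasp; the last joint's range is limited). The gripper opens to 85 mm and grips with 20 to 120 N. Pads are 22 mm wide; open, the fingers measure 114 mm over their backs; the gripper's body (76 mm by 85 mm) begins 54 mm behind the grasp point. The pads swing forward as they close: fully open they stand 13 mm farther back than shut.
Start: joints at [-1.249, 0.264, 1.604, -0, 1.274, -0.037], TCP at [0.237, -0.632, 0.231] pointing down, gripper open.
Joint ranges: [-2.63, 2.63], [-0.94, 2.18], [0.31, 2.57], [-1.31, 4.45], [0, 2.66], [-2.55, 2.55]. Speed limits (rad/s): [2.57, 2.57, 3.14, 3.14, 3.14, 3.14].

### API

Orientations are given as a rotation vector (axis times angle).
In Python, from workcell import read_state, vision, ticket gives the robot as it stands. The module is installed in compiled form; this text tells all that it offers.
- The arm moves only by the tool jog_arm, never from a script. Its arguments are lists of equal length, an entry for each row: "turn": the turn, a rotation vector about the tool's x, y, z in rad, a list of three; "delta_pos": the shift along the tool's x, y, z in m, a list of three; "gripper": the finger opening in m, from 0 to 0.0854. In form: {"turn": [[rx, ry, rz], ...], "delta_pos": [[dx, dy, dz], ...], "gripper": [gripper, ...]}. A call has 1 to 20 rows; each row shifts and turns the commanded pose from where the row before left it, along the tool's axes as they then stand; what a row does not reach is not made up. A row lasts 1/12 s, in which the tool goes at most 41.7 mm and 7.16 degrees, less where a joint would pass 70% of its speed; a pose out of reach is approached as far as the arm can. A call with a gripper value outside its range is refused whole. The fingers move at their own pace and stop on an object; "grip_force" is the grip in N (left out, the last holds). Time passes only in rows, so rows that do not move let the fingers close. It gives the time, the measured TCP pose, the force, the opening and the grip force at its end, in the units of the state.
- read_state(): the state, without advancing time (a new reading comes with each control period).
- vision.read_camera(name): name is "scene" or "top"; returns the picture (384x512x3 uint8, red, green, blue); there is no depth.
- vision.calibration(name): a dict with "vfov" (degrees; the focal length in pixels is half the picture's height over the tangent of half this angle, whatever the lens; pixels are square), "cx", "cy" (the principal point, pixels), "R" (3x3) and "t" (3): a world point X has camera coordinates R X + t. Camera axes: x right, y down, z forward; pixel columns grow to the right and rows downward; lengths in m; the calibration is good to about 2 mm. A picture is of the moment at which its call begins. calibration takes no time and is no camera call.
- ticket.finish_job(): hands the job in; it is judged then, once.
The state is a dict: "time": time; "q": joint angles; "joint_vel": joint speeds; "joint_torque": joint torques, N m; "tool_pos": TCP position; "tcp_rot": TCP orientation; "wrist_force": force on the tool from outside, world axes, zero at the start; "torque": the same for the moment, N m; "width": opening from 0.0 (shut) to 1.0 (fully open); "grip_force": force on a finger pad.
Only numpy, scipy, OpenCV 4.12 (cv2) and the standard library are available. Lean on these libraries where they do the work, as an engineer would, in place of code of your own. Each camera call takes 0.05 s, during which the arm holds its last target. There are 200 camera calls.

### The job

Clip the washing brush that has the steel ring into the snap hook on the rail: press the ring's far side down on the sprung gate until it is inside the hook and the gate has snapped shut behind it, then prove the catch by tugging the ring up against the shut gate with some 5 to 15 N. Let go and leave the brush hanging head down from the hook; work gently, never loading the hook with more than 20 N, and leave the cup, the bottle and the other brush where they are.

Things in the scene. Friction and masses are not known exactly. Their poses are not given: they have to be found in the camera images.
- clamp: dark 20 mm clamp on the 12 mm rail; a bright snap hook's stem hangs in it. Origin on the rail's axis, z up; the hook lies in its x-z plane on the -x side (robot's side), stem axis 17 mm before the rail's axis. The stem is set 0 to 20 mm lower than its highest: it differs each time and is not in the readings: feel for it or look. It does not slip. The hook bears up to 20 N.
- gate_high (a point): middle of the shut gate if the stem stood at its highest (the true gate is 0 to 20 mm lower); 36 mm before, 26 mm below the rail's axis. Hinge 19 mm towards the rail on the stem; nose (hook's free end) 19 mm towards -x, its tip flared out and 8 mm higher than the gate. Hook bar 9 mm thick; the mouth, closed by the gate, looks up.
- bowl_high (a point): centre of the ring's wire when it hangs in the bottom of the hook, again if the stem stood at its highest (truly 0 to 20 mm lower); 30.5 mm below gate_high. The bowl's inner radius is 14.5 mm.
- gate (a joint): sprung 6 mm bar from its hinge on the stem to the nose, 32 mm. 0 = shut, level; up to 1.2 rad as its free end is pressed down into the hook; never opens upward. Takes 4.5 N at the free end to start, 9 N at 0.8 rad. A wire pressed down beside the nose passes it 20 to 30 mm below first touch and it springs shut; near the stem the wire meets the bowl, gate held open: draw it to the nose.
- open_clamp: a like clamp, 90 to 150 mm along the rail from the other, with an open hook that has no gate: not the one to use. Axes as clamp. The rail lies 325 mm above the table and is 340 mm long, on two 14 mm posts 300 mm apart with flat 84 mm round feet.
- brush: wooden washing brush with a steel ring in its handle's end, 215 mm long, 0.10 to 0.17 kg; it lies on its bristles. Origin under its middle on the table, x along the handle towards the ring, z up. Head 88 x 46 mm at -x (to -86 mm), handle 22 mm wide and 14 mm thick at +x (to +86 mm), its mid-height 26 mm over the table. Rigid, ring included.
- brush_grip (a point): middle of the brush's handle 65 mm from its origin, 26 mm over the table: a good place to grip across the 22 mm width; 60.5 mm from ring_far, along the handle
- ring_far (a point): the point of the ring farthest from the brush, centre of its wire; the ring lies flat in the brush's plane, wire 6 mm, 34 mm inside, 46 mm outside; this side of it goes into the hook while the nose comes up through the ring
- plain_brush: a like wooden brush with only a hole in its handle's end, no ring; a bystander
- jug: orange measuring cup with a handle, 72 mm across, 90 mm high, origin under its middle; a bystander
- bottle: small white bottle with a blue cap, 60 mm across, 120 mm high, origin under its middle; a bystander

How it is judged:
By the outcome, as a careful person would: the job done as asked, in the order asked, and still so for the second after the job is handed in, with the robot touching nothing.
It also fails if it takes over 72 s, if anything falls off the work surface, if the arm or the gripper's body presses on something with over 40 N, if the wrist force passes 120 N, or if a joint passes its speed limit or range.

## Working session

There is one attempt and no reset: what is moved stays moved. The work goes in short steps, Python scripts to look and compute and a tool call to move; the robot and the scene stay as the last step left them, time stands still between calls to the robot, and variables do not carry over. Pictures are saved under pics/ and viewed, at most 10 in all, crops included, and the job is handed in when it is done.

Besides the shell and the picture viewer there is one more tool, called after "Call:" as name(argument=value, ...) on one line, values as JSON. jog_arm: Moves the arm, as the interface text tells. Its arguments: {"type":"object","properties":{"turn":{"type":"array","items":{"type":"array","items":{"type":"number"}}},"delta_pos":{"type":"array","items":{"type":"array","items":{"type":"number"}}},"gripper":{"type":"array","items":{"type":"number"}},"grip_force":{"type":"number"}},"required":["turn","delta_pos","gripper"]}

```bash
mkdir -p pics
cat > h.py <<'E'
import numpy as np, cv2
from scipy.spatial.transform import Rotation as Ro
from workcell import read_state, vision, ticket
def cal(n):
    c=vision.calibration(n); f=192/np.tan(np.radians(c['vfov'])/2); return c,f
def proj(n,X):
    c,f=cal(n); p=np.array(c['R'])@np.array(X)+np.array(c['t']); return np.array([c['cx']+f*p[0]/p[2],c['cy']+f*p[1]/p[2]])
def ray(n,uv):
    c,f=cal(n); R=np.array(c['R']); o=-R.T@np.array(c['t']); d=R.T@np.array([(uv[0]-c['cx'])/f,(uv[1]-c['cy'])/f,1]); return o,d
def onz(n,uv,z):
    o,d=ray(n,uv); return o+d*(z-o[2])/d[2]
def tri(a,b):
    (o1,d1),(o2,d2)=ray('scene',a),ray('top',b)
    A=np.stack([d1,-d2],1); s=np.linalg.lstsq(A,o2-o1,rcond=None)[0]
    p,q=o1+s[0]*d1,o2+s[1]*d2; return (p+q)/2,np.linalg.norm(p-q)
E
python3 - <<'E'
from h import *
s=vision.read_camera('scene');t=vision.read_camera('top')
np.savez('im0.npz',s=s,t=t)
for n,i in(('scene',s),('top',t)):
    cv2.imwrite(f'pics/{n}0.png',cv2.resize(i[:,:,::-1],(768,576),interpolation=cv2.INTER_CUBIC))
    c,f=cal(n);R=np.array(c['R']);print(n,f,c['cx'],c['cy'],-R.T@np.array(c['t']),R.round(2).tolist())
print(read_state())
E
```

```text
scene 462.7548591606593 265.8524403858925 194.5991612365501 [ 1.63506116 -0.04073427  0.85833817] [[0.04, 1.0, 0.02], [0.54, -0.01, -0.84], [-0.84, 0.04, -0.54]]
top 468.3856982399036 262.56060333611055 196.07767870768717 [ 0.39678036 -0.0159457   1.35544305] [[0.03, -1.0, -0.02], [-0.99, -0.03, -0.17], [0.17, 0.02, -0.99]]
{'time': 0.1, 'q': array([-1.24889324e+00,  2.64730839e-01,  1.60522311e+00,  7.11201596e-06,
        1.27371569e+00, -3.69314739e-02]), 'joint_vel': array([-0.0013285 , -0.00213796, -0.00333194, -0.00083586, -0.00010495,
       -0.000146  ]), 'joint_torque': array([ 3.59070800e-04, -5.16708040e+01, -3.68589306e+01, -6.71257430e-05,
        6.29673144e-03, -1.20882734e-05]), 'tool_pos': array([ 0.23682099, -0.63138971,  0.23005854]), 'tcp_rot': array([-3.08914000e+00, -5.60266514e-01,  4.52425432e-04]), 'wrist_force': array([-0.26315467, -0.45176249,  0.34046786]), 'torque': array([0.02028061, 0.03163061, 0.02012286]), 'grip_force': 0.0, 'width': 0.9987816776709418}
```

View pics/scene0.png

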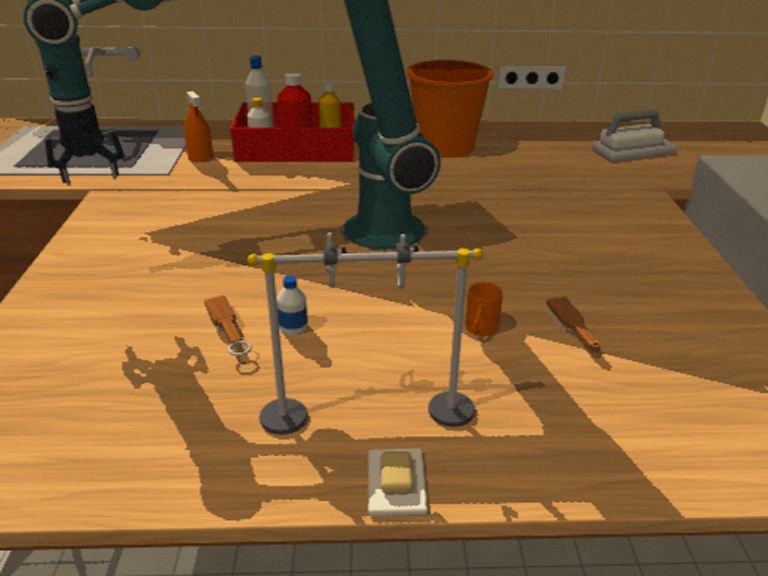

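View pics/top0.png

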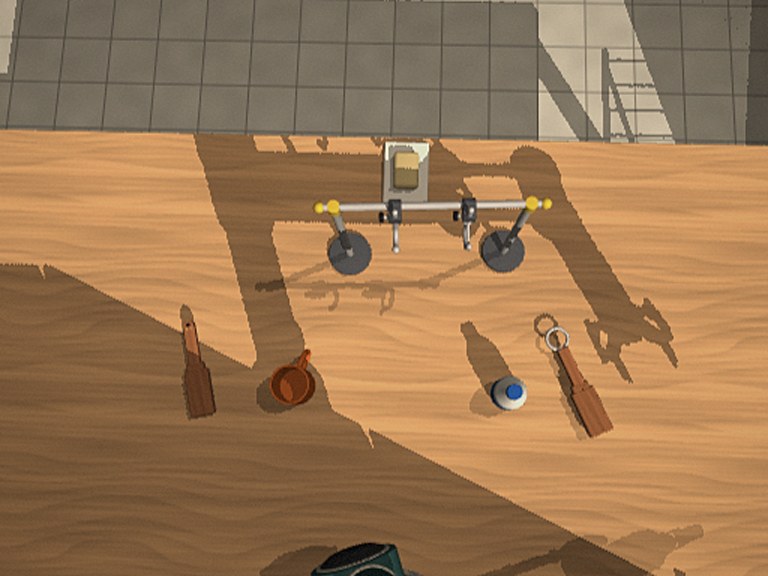

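The scene shows the ringed brush at (228,325) with its ring at (240,348), and two hooks at (332,265) and (403,265). In the top view the ring is at (556,338) and the hooks are at (395,230) and (468,230). I'll enlarge these.

Run:
```python
from h import *
d=np.load('im0.npz');s,t=d['s'],d['t']
def crop(i,x,y,w,h,k): return cv2.resize(np.ascontiguousarray(i[y:y+h,x:x+w,::-1]),(w*k,h*k),interpolation=cv2.INTER_CUBIC)
# scene hooks: x 205-285,y 150-200 ; top hooks: x 245-325,y 125-175
a=crop(s,155,150,160,50,5); b=crop(t,205,125,160,50,5)
cv2.imwrite('pics/hooks.png',np.vstack([a,b]))
a=crop(s,130,190,50,55,8); b=crop(t,350,205,50,55,8)
b2=crop(t,350,240,50,20,8)
cv2.imwrite('pics/brush.png',np.hstack([a,crop(t,355,205,50,55,8)]))
```

```text
(no output)
```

View pics/hooks.png

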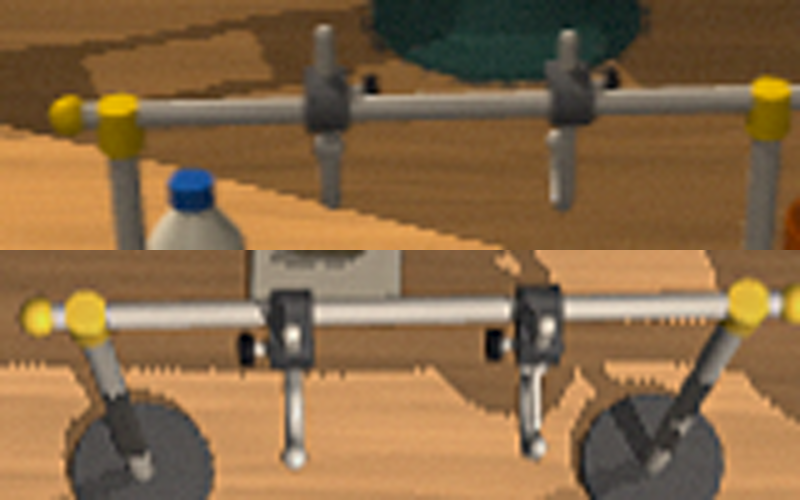

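View pics/brush.png

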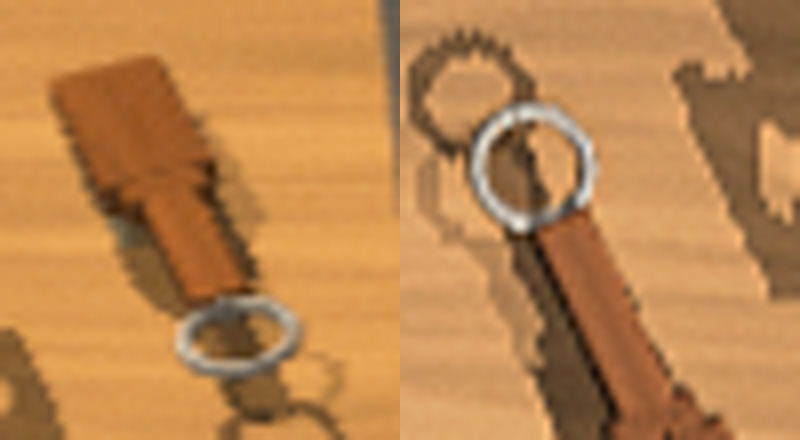

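The hooks crop shows one hook at scene (325,30-205) and another at (565,30-205), with no clear sign of which has the gate. Their shadows on the table, near top (325,293) and (378,297), should tell.

Run:
```python
from h import *
d=np.load('im0.npz');s,t=d['s'],d['t']
def crop(i,x,y,w,h,k): return cv2.resize(np.ascontiguousarray(i[y:y+h,x:x+w,::-1]),(int(w*k),int(h*k)),interpolation=cv2.INTER_CUBIC)
a=crop(t,195,182,80,28,10); a2=crop(s,255,240,80,25,10)
b=np.hstack([crop(t,248,130,25,40,8),crop(t,298,130,25,40,8),crop(s,207,150,25,45,8)[:320],crop(s,255,150,25,45,8)[:320]])
print(b.shape)
cv2.imwrite('pics/shadow.png',cv2.resize(np.vstack([a,a2[:0],b]),(800,600)))
```

```text
(320, 800, 3)
```

View pics/shadow.png

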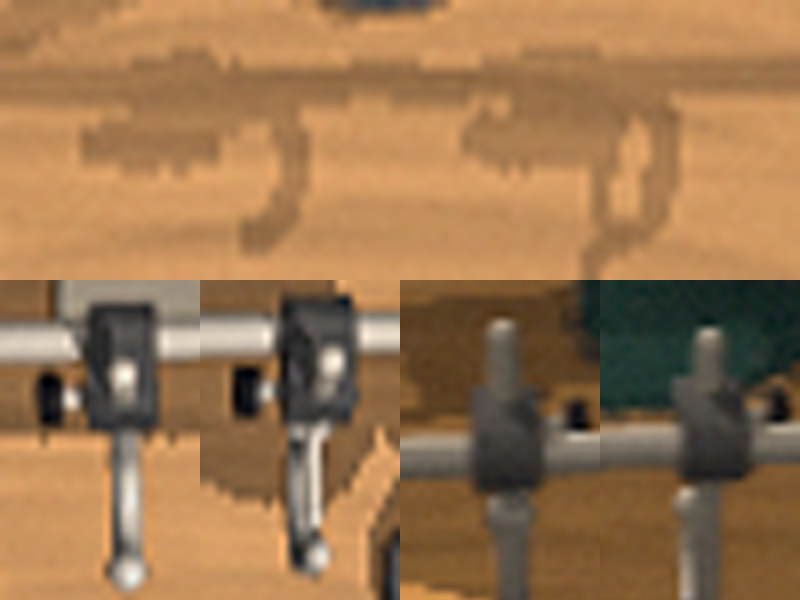

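The shadow of the right-hand hook (−y, top u≈311) is a closed loop with a flared nose, and the left one is an open J. So the gated hook is the −y one: scene (222,~160-191), top (312,~150-164).

Run:
```python
from h import *
np.set_printoptions(precision=4,suppress=True)
top=lambda x,y:(205+x/5,125+(y-250)/5); sc=lambda x,y:(155+x/5,150+y/5)
for p in [(85,314),(200,313),(450,311),(650,308),(748,303)]: print('rail top',onz('top',top(*p),.325))
for p in [(120,112),(230,110),(450,103),(680,98),(770,95)]: print('rail sc',onz('scene',sc(*p),.325))
rc=onz('top',(371.6,226),.026); rs=onz('scene',(159.9,232),.026); print('ring',rc,rs)
hb=onz('top',(400,288),.04); print('headend',hb)
for z in (.026,): print('handle', onz('top',(355+(560-400)/8,205+218/8),.033),onz('top',(355+(642-400)/8,205+405/8),.033))
v=rc-hb; print(np.hypot(*v[:2]),np.degrees(np.arctan2(v[1],v[0])))
v=onz('top',(355+(560-400)/8,205+218/8),.033)-onz('top',(355+(642-400)/8,205+405/8),.033);print(np.degrees(np.arctan2(v[1],v[0])))
```

```text
rail top [0.7015 0.103  0.325 ]
rail top [0.7033 0.0505 0.325 ]
rail top [ 0.7072 -0.0634  0.325 ]
rail top [ 0.711  -0.1542  0.325 ]
rail top [ 0.7145 -0.1986  0.325 ]
rail sc [ 0.7121 -0.1926  0.325 ]
rail sc [ 0.7107 -0.1427  0.325 ]
rail sc [ 0.7051 -0.042   0.325 ]
rail sc [0.7013 0.065  0.325 ]
rail sc [0.6988 0.1075 0.325 ]
ring [ 0.5419 -0.2992  0.026 ] [ 0.543  -0.2926  0.026 ]
headend [ 0.3719 -0.3725  0.04  ]
handle [ 0.5238 -0.3071  0.033 ] [ 0.4593 -0.335   0.033 ]
0.18521520705756161 23.318621469568523
23.3883694657322
```

Run:
```python
from h import *
np.set_printoptions(precision=4,suppress=True)
xh=np.array([.999,.0435,0]); 
for s in (0,.01,.02):
    n=onz('top',(311.6,163.7),.307-s); 
    # clamp origin on rail from nose y
    y=n[1]+.055*.0435; O=np.array([.708-.0435*(y+.1),y,.325])
    pn=O-.055*xh-[0,0,.018+s]
    C=O-.036*xh-[0,0,.045+s]
    a=np.linspace(0,2*np.pi,100)
    uv=np.array([proj('scene',C+.0235*(np.cos(k)*xh+np.sin(k)*np.array([0,0,1]))) for k in a])
    print(s,'nose ray',n,'O',O,'proj nose top',proj('top',pn),'scene bottom',uv[uv[:,1].argmax()],'stemtop? clamp px',proj('scene',O),proj('top',O))
# measured rail-clamp pixel
print('scene bottom meas', (155+334/5-.4,150+207/5-.4))
```

```text
0 nose ray [ 0.6507 -0.1034  0.307 ] O [ 0.708 -0.101  0.325] proj nose top [311.6142 162.67  ] scene bottom [220.2783 189.7845] stemtop? clamp px [219.3004 171.3476] [311.5711 137.2528]
0.01 nose ray [ 0.6531 -0.1042  0.297 ] O [ 0.7081 -0.1019  0.325 ] proj nose top [311.6002 163.6835] scene bottom [220.0773 193.2759] stemtop? clamp px [218.9358 171.357 ] [311.9386 137.2465]
0.02 nose ray [ 0.6555 -0.1051  0.287 ] O [ 0.7081 -0.1027  0.325 ] proj nose top [311.5866 164.6788] scene bottom [219.8781 196.7342] stemtop? clamp px [218.5711 171.3663] [312.3061 137.2402]
scene bottom meas (221.4, 191.0)
```

```bash
cat >> h.py <<'E'
def plan(pos,yaw,pitch=0,show=True):
    """tool: x along yaw (level), z down; pitch>0 swings tool z forward. returns delta in tool frame and turn"""
    st=read_state(); R=Ro.from_rotvec(st['tcp_rot'])
    T=Ro.from_euler('z',yaw)*Ro.from_matrix(np.diag([1.,-1,-1]))*Ro.from_euler('y',pitch)
    d=R.inv().apply(np.array(pos)-st['tool_pos']); rv=(R.inv()*T).as_rotvec()
    print('delta',d.round(4),'turn',rv.round(4),'tcp',st['tool_pos'].round(4),'F',st['wrist_force'].round(2),'t',round(st['time'],2),'q',st['q'].round(2)); return d,rv
E
python3 - <<'E'
from h import *
r=np.radians
R=Ro.from_rotvec(read_state()['tcp_rot']).as_matrix();print(R.round(3))
plan((.505,-.313,.12),r(23.4)); plan((.505,-.313,.12),r(203.4))
E
```

```text
[[ 0.936  0.351 -0.001]
 [ 0.351 -0.936  0.002]
 [ 0.    -0.002 -1.   ]]
delta [ 0.3629 -0.2037  0.1105] turn [-0.0021 -0.0001 -0.0496] tcp [ 0.2368 -0.6314  0.2301] F [-0.26 -0.45  0.34] t 0.1 q [-1.25  0.26  1.61  0.    1.27 -0.04]
delta [ 0.3629 -0.2037  0.1105] turn [-2.000e-04  3.200e-03  3.092e+00] tcp [ 0.2368 -0.6314  0.2301] F [-0.26 -0.45  0.34] t 0.1 q [-1.25  0.26  1.61  0.    1.27 -0.04]
```

Call:
jog_arm(turn=[[0, 0, 0], [0, 0, 0], [0, 0, 0], [0, 0, 0], [0, 0, 0], [0, 0, 0], [0, 0, 0], [0, 0, 0], [0, 0, 0], [0, 0, 0], [0, 0, 0], [0, 0, 0], [0, 0, -0.05], [0, 0, 0], [0, 0, 0]], delta_pos=[[0.03, -0.017, 0.008], [0.03, -0.017, 0.008], [0.03, -0.017, 0.008], [0.03, -0.017, 0.008], [0.03, -0.017, 0.008], [0.03, -0.017, 0.008], [0.03, -0.017, 0.008], [0.03, -0.017, 0.008], [0.03, -0.017, 0.008], [0.03, -0.017, 0.008], [0.03, -0.017, 0.008], [0.03, -0.017, 0.008], [0, 0, 0], [0, 0, 0], [0, 0, 0]], gripper=[0.0854, 0.0854, 0.0854, 0.0854, 0.0854, 0.0854, 0.0854, 0.0854, 0.0854, 0.0854, 0.0854, 0.0854, 0.0854, 0.0854, 0.0854])

```text
time: 1.35
tool_pos: [0.5023, -0.3142, 0.1348]
tcp_rot: [-3.076, -0.638, 0.002]
wrist_force: [-0.6, -0.5, -0.8]
width: 0.994
grip_force: 0.0
```

Run:
```python
from h import *
r=np.radians
plan((.505,-.313,.008),r(23.4))
```

```text
delta [3.000e-03 1.000e-04 1.268e-01] turn [-0.0007  0.0009  0.0004] tcp [ 0.5023 -0.3142  0.1348] F [-0.58 -0.51 -0.83] t 1.35 q [-0.6   0.19  1.88 -0.    1.07  0.56]
```

Call:
jog_arm(turn=[[0, 0, 0], [0, 0, 0], [0, 0, 0], [0, 0, 0], [0, 0, 0], [0, 0, 0], [0, 0, 0], [0, 0, 0], [0, 0, 0], [0, 0, 0], [0, 0, 0], [0, 0, 0], [0, 0, 0], [0, 0, 0], [0, 0, 0], [0, 0, 0]], delta_pos=[[0.003, 0, 0.025], [0, 0, 0.025], [0, 0, 0.025], [0, 0, 0.025], [0, 0, 0.016], [0, 0, 0.01], [0, 0, 0], [0, 0, 0], [0, 0, 0], [0, 0, 0], [0, 0, 0], [0, 0, 0], [0, 0, 0], [0, 0, 0], [0, 0, 0], [0, 0, 0]], gripper=[0.0854, 0.0854, 0.0854, 0.0854, 0.0854, 0.0854, 0.0854, 0.0854, 0.01, 0.01, 0.01, 0.01, 0.01, 0.01, 0.01, 0.01], grip_force=90)

```text
time: 2.68
tool_pos: [0.5057, -0.3135, 0.0098]
tcp_rot: [3.076, 0.638, 0.001]
wrist_force: [0.9, -0.7, 2.7]
width: 0.237
grip_force: 89.8
```

Run:
```python
from h import *
print(read_state()['width']*85.4); plan((.505,-.313,.008),np.radians(23.4))
t=vision.read_camera('top');cv2.imwrite('pics/g.png',cv2.resize(np.ascontiguousarray(t[190:300,330:450,::-1]),(600,550),interpolation=cv2.INTER_CUBIC))
```

```text
20.243584192547477
delta [-0.0004 -0.0008  0.0018] turn [ 0.0007 -0.0005  0.0005] tcp [ 0.5057 -0.3135  0.0098] F [ 0.9  -0.67  2.67] t 2.68 q [-0.6   0.34  1.95  0.    0.84  0.56]
```

View pics/g.png

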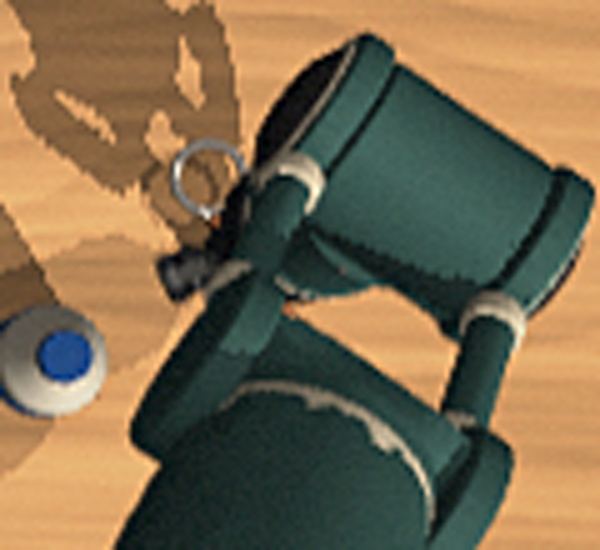

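Call:
jog_arm(turn=[[0, 0, 0], [0, 0, 0], [0, 0, 0], [0, 0, 0], [0, 0, 0], [0, 0, 0], [0, 0, 0], [0, 0, 0], [0, 0, 0], [0, 0, 0], [0, 0, 0], [0, 0, 0], [0, 0, 0], [0, 0, 0], [0, 0, 0], [0, 0, 0], [0, 0, 0]], delta_pos=[[0, 0, -0.01], [0, 0, -0.02], [0, 0, -0.025], [0, 0, -0.025], [0, 0, -0.025], [0, 0, -0.025], [0, 0, -0.025], [0, 0, -0.025], [0, 0, -0.025], [0, 0, -0.025], [0, 0, -0.025], [0, 0, -0.025], [0, 0, -0.025], [0, 0, -0.025], [0, 0, -0.01], [0, 0, 0], [0, 0, 0]], gripper=[0.01, 0.01, 0.01, 0.01, 0.01, 0.01, 0.01, 0.01, 0.01, 0.01, 0.01, 0.01, 0.01, 0.01, 0.01, 0.01, 0.01])

```text
time: 4.15
tool_pos: [0.5051, -0.3133, 0.3489]
tcp_rot: [-3.076, -0.638, -0.0]
wrist_force: [-0.9, -0.3, -1.7]
width: 0.238
grip_force: 89.4
```

Run:
```python
from h import *
plan((.6045,-.106,.35),np.radians(2.5)); plan((.57,-.12,.35),np.radians(23.4))
```

```text
delta [ 0.1736 -0.1507 -0.0011] turn [-0.000e+00 -1.000e-04  3.651e-01] tcp [ 0.5051 -0.3133  0.3489] F [-0.88 -0.27 -1.66] t 4.15 q [-0.6   0.06  1.62  0.    1.46  0.56]
delta [ 0.1364 -0.1516 -0.0011] turn [-0.     -0.0001  0.0003] tcp [ 0.5051 -0.3133  0.3489] F [-0.88 -0.27 -1.66] t 4.15 q [-0.6   0.06  1.62  0.    1.46  0.56]
```

Call:
jog_arm(turn=[[0, 0, 0], [0, 0, 0], [0, 0, 0], [0, 0, 0], [0, 0, 0], [0, 0, 0], [0, 0, 0], [0, 0, 0], [0, 0, 0.05], [0, 0, 0.05], [0, 0, 0.05], [0, 0, 0.05], [0, 0, 0.05], [0, 0, 0.05], [0, 0, 0.05], [0, 0, 0.015], [0, 0, 0], [0, 0, 0], [0, 0, 0]], delta_pos=[[0.017, -0.019, 0], [0.017, -0.019, 0], [0.017, -0.019, 0], [0.017, -0.019, 0], [0.017, -0.019, 0], [0.017, -0.019, 0], [0.017, -0.019, 0], [0.017, -0.019, 0], [0, 0, 0], [0, 0, 0], [0, 0, 0], [0, 0, 0], [0, 0, 0], [0, 0, 0], [0, 0, 0], [0, 0, 0], [0, 0, 0], [0, 0, 0], [0, 0, 0]], gripper=[0.01, 0.01, 0.01, 0.01, 0.01, 0.01, 0.01, 0.01, 0.01, 0.01, 0.01, 0.01, 0.01, 0.01, 0.01, 0.01, 0.01, 0.01, 0.01])

```text
time: 5.73
tool_pos: [0.5692, -0.1198, 0.3483]
tcp_rot: [-3.14, -0.07, 0.002]
wrist_force: [0.7, 0.6, -0.3]
width: 0.239
grip_force: 89.4
```

Run:
```python
from h import *
plan((.6045,-.106,.315),np.radians(2.5))
s=vision.read_camera('scene');t=vision.read_camera('top')
f=lambda i,x,y:cv2.resize(np.ascontiguousarray(i[y:y+50,x:x+66,::-1]),(396,300),interpolation=cv2.INTER_CUBIC)
cv2.imwrite('pics/p.png',np.hstack([f(s,190,145),f(t,285,130)]))
```

```text
delta [ 0.0359 -0.0122  0.0333] turn [-0.0004  0.0015  0.001 ] tcp [ 0.5692 -0.1198  0.3483] F [ 0.67  0.58 -0.34] t 5.73 q [-0.25  0.04  1.65 -0.    1.46  1.28]
```

View pics/p.png

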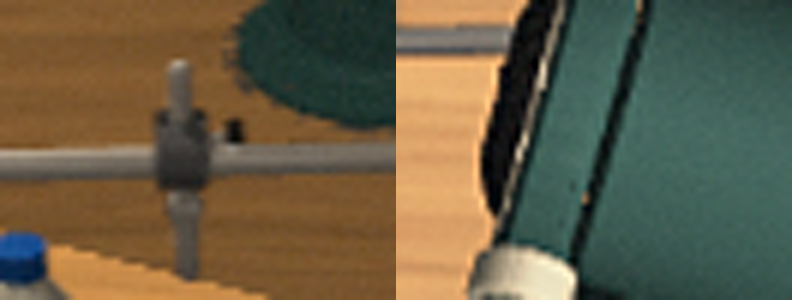

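Call:
jog_arm(turn=[[0, 0, 0], [0, 0, 0], [0, 0, 0], [0, 0, 0], [0, 0, 0], [0, 0, 0], [0, 0, 0], [0, 0, 0]], delta_pos=[[0.012, -0.004, 0], [0.012, -0.004, 0], [0.012, -0.004, 0], [0, 0, 0.01], [0, 0, 0.01], [0, 0, 0.01], [0, 0, 0], [0, 0, 0]], gripper=[0.01, 0.01, 0.01, 0.01, 0.01, 0.01, 0.01, 0.01])

```text
time: 6.5
tool_pos: [0.6039, -0.1062, 0.3172]
tcp_rot: [-3.14, -0.069, 0.006]
wrist_force: [-0.1, 0.5, -1.3]
width: 0.234
grip_force: 89.3
```

Run:
```python
from h import *
plan((.6045,-.106,.315),np.radians(2.5))
s=vision.read_camera('scene')
f=lambda i,x,y:cv2.resize(np.ascontiguousarray(i[y:y+75,x:x+100,::-1]),(800,600),interpolation=cv2.INTER_CUBIC)
cv2.imwrite('pics/p2.png',f(s,170,125))
```

```text
delta [ 0.0006 -0.0002  0.0022] turn [-0.0008  0.0035 -0.    ] tcp [ 0.6039 -0.1062  0.3172] F [-0.13  0.5  -1.26] t 6.5 q [-0.21  0.11  1.63 -0.    1.41  1.31]
```

View pics/p2.png

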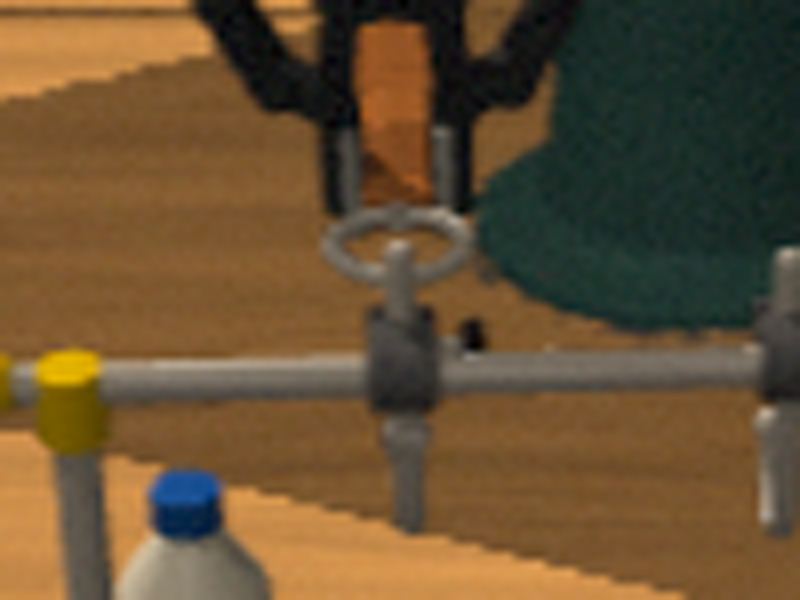

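The ring is level and centred on the gated hook: its far wire is at crop (398,275) and the stem at (400,290). I'll start the descent.

Call:
jog_arm(turn=[[0, 0, 0], [0, 0, 0], [0, 0, 0], [0, 0, 0], [0, 0, 0], [0, 0, 0], [0, 0, 0]], delta_pos=[[0.0005, 0, 0.003], [0, 0, 0.003], [0, 0, 0.003], [0, 0, 0.003], [0, 0, 0.003], [0, 0, 0], [0, 0, 0]], gripper=[0.01, 0.01, 0.01, 0.01, 0.01, 0.01, 0.01], grip_force=110)

```text
time: 7.13
tool_pos: [0.6053, -0.1062, 0.3039]
tcp_rot: [-3.141, -0.069, 0.001]
wrist_force: [-0.2, -0.6, -1.4]
width: 0.231
grip_force: 111.1
```

Run:
```python
from h import *
print('seen', 170+398/8-.44, 125+277/8-.44)
for x in (.660,.6645,.669): print(x,proj('scene',(x,-.1035,.333)))
print(read_state()['wrist_force'],read_state()['torque'],read_state()['tool_pos'])
```

```text
seen 219.31 159.185
0.66 [219.03184456 158.34003037]
0.6645 [218.94647231 159.24375724]
0.669 [218.86050974 160.15373316]
[-0.16623635 -0.58175913 -1.39706416] [ 0.02964493 -0.19948535  0.00459597] [ 0.60531846 -0.10624737  0.30390525]
```

Call:
jog_arm(turn=[[0, 0, 0], [0, 0, 0], [0, 0, 0], [0, 0, 0], [0, 0, 0], [0, 0, 0], [0, 0, 0], [0, 0, 0]], delta_pos=[[0, 0, 0.0015], [0, 0, 0.0015], [0, 0, 0.0015], [0, 0, 0.0015], [0, 0, 0.0015], [0, 0, 0.0015], [0, 0, 0], [0, 0, 0]], gripper=[0.01, 0.01, 0.01, 0.01, 0.01, 0.01, 0.01, 0.01])

```text
time: 7.8
tool_pos: [0.6054, -0.1063, 0.2951]
tcp_rot: [-3.141, -0.069, 0.0]
wrist_force: [0.1, 0.3, -1.7]
width: 0.227
grip_force: 111.1
```

Call:
jog_arm(turn=[[0, 0, 0], [0, 0, 0], [0, 0, 0], [0, 0, 0], [0, 0, 0], [0, 0, 0], [0, 0, 0]], delta_pos=[[0, 0, 0.0015], [0, 0, 0.0015], [0, 0, 0.0015], [0, 0, 0.0015], [0, 0, 0], [0, 0, 0], [0, 0, 0]], gripper=[0.01, 0.01, 0.01, 0.01, 0.01, 0.01, 0.01])

```text
time: 8.38
tool_pos: [0.6055, -0.1063, 0.2893]
tcp_rot: [3.141, 0.069, 0.0]
wrist_force: [0.0, -0.4, -1.2]
width: 0.231
grip_force: 111.1
```

Call:
jog_arm(turn=[[0, 0, 0], [0, 0, 0], [0, 0, 0], [0, 0, 0], [0, 0, 0], [0, 0, 0]], delta_pos=[[0, 0, 0.001], [0, 0, 0.001], [0, 0, 0.001], [0, 0, 0.001], [0, 0, 0], [0, 0, 0]], gripper=[0.01, 0.01, 0.01, 0.01, 0.01, 0.01])

```text
time: 8.88
tool_pos: [0.6055, -0.1063, 0.2851]
tcp_rot: [-3.141, -0.069, 0.0]
wrist_force: [0.5, 0.2, -0.8]
width: 0.23
grip_force: 111.3
```

Call:
jog_arm(turn=[[0, 0, 0], [0, 0, 0], [0, 0, 0], [0, 0, 0], [0, 0, 0], [0, 0, 0]], delta_pos=[[0, 0, 0.001], [0, 0, 0.001], [0, 0, 0.001], [0, 0, 0.001], [0, 0, 0], [0, 0, 0]], gripper=[0.01, 0.01, 0.01, 0.01, 0.01, 0.01])

```text
time: 9.38
tool_pos: [0.6058, -0.1064, 0.2821]
tcp_rot: [3.14, 0.069, 0.002]
wrist_force: [-2.1, 0.2, 4.3]
width: 0.233
grip_force: 112.1
```

Call:
jog_arm(turn=[[0, 0, 0], [0, 0, 0], [0, 0, 0], [0, 0, 0], [0, 0, 0], [0, 0, 0]], delta_pos=[[0, 0, 0.001], [0, 0, 0.001], [0, 0, 0.001], [0, 0, 0.001], [0, 0, 0], [0, 0, 0]], gripper=[0.01, 0.01, 0.01, 0.01, 0.01, 0.01])

```text
time: 9.88
tool_pos: [0.6058, -0.1064, 0.2774]
tcp_rot: [3.141, 0.069, 0.001]
wrist_force: [-0.8, -0.8, 4.8]
width: 0.234
grip_force: 112.1
```

Call:
jog_arm(turn=[[0, 0, 0], [0, 0, 0], [0, 0, 0], [0, 0, 0], [0, 0, 0], [0, 0, 0]], delta_pos=[[0, 0, 0.001], [0, 0, 0.001], [0, 0, 0.001], [0, 0, 0.001], [0, 0, 0.001], [0, 0, 0]], gripper=[0.01, 0.01, 0.01, 0.01, 0.01, 0.01])

```text
time: 10.38
tool_pos: [0.6065, -0.1064, 0.273]
tcp_rot: [3.14, 0.069, 0.004]
wrist_force: [-0.4, -1.1, 7.5]
width: 0.234
grip_force: 112.3
```

Call:
jog_arm(turn=[[0, 0, 0], [0, 0, 0], [0, 0, 0], [0, 0, 0], [0, 0, 0], [0, 0, 0]], delta_pos=[[0, 0, 0.001], [0, 0, 0.001], [0, 0, 0.001], [0, 0, 0.001], [0, 0, 0.001], [0, 0, 0]], gripper=[0.01, 0.01, 0.01, 0.01, 0.01, 0.01])

```text
time: 10.88
tool_pos: [0.6064, -0.1066, 0.2682]
tcp_rot: [3.14, 0.069, 0.004]
wrist_force: [-1.2, -0.4, 5.9]
width: 0.229
grip_force: 112.4
```

Call:
jog_arm(turn=[[0, 0, 0], [0, 0, 0], [0, 0, 0], [0, 0, 0], [0, 0, 0], [0, 0, 0]], delta_pos=[[0, 0, 0.001], [0, 0, 0.001], [0, 0, 0.001], [0, 0, 0.001], [0, 0, 0], [0, 0, 0]], gripper=[0.01, 0.01, 0.01, 0.01, 0.01, 0.01])

```text
time: 11.38
tool_pos: [0.6056, -0.1068, 0.2638]
tcp_rot: [3.14, 0.068, 0.001]
wrist_force: [-1.7, -1.5, 6.7]
width: 0.232
grip_force: 112.3
```

Call:
jog_arm(turn=[[0, 0, 0], [0, 0, 0], [0, 0, 0], [0, 0, 0], [0, 0, 0]], delta_pos=[[0, 0, 0.001], [0, 0, 0.001], [0, 0, 0.001], [0, 0, 0], [0, 0, 0]], gripper=[0.01, 0.01, 0.01, 0.01, 0.01])

```text
time: 11.8
tool_pos: [0.6042, -0.1061, 0.2584]
tcp_rot: [-3.14, -0.069, 0.006]
wrist_force: [0.3, 0.5, -1.5]
width: 0.232
grip_force: 111.3
```

Call:
jog_arm(turn=[[0, 0, 0], [0, 0, 0], [0, 0, 0], [0, 0, 0], [0, 0, 0]], delta_pos=[[0, 0, 0.001], [0, 0, 0.001], [0, 0, 0.001], [0, 0, 0], [0, 0, 0]], gripper=[0.01, 0.01, 0.01, 0.01, 0.01])

```text
time: 12.22
tool_pos: [0.6055, -0.1062, 0.2569]
tcp_rot: [-3.141, -0.069, 0.001]
wrist_force: [-0.4, 0.3, -1.1]
width: 0.231
grip_force: 111.3
```

The force fell back to the brush's weight at about 25 mm below first touch, so the gate has snapped shut. Now the tug upwards.

Call:
jog_arm(turn=[[0, 0, 0], [0, 0, 0], [0, 0, 0], [0, 0, 0], [0, 0, 0], [0, 0, 0], [0, 0, 0], [0, 0, 0], [0, 0, 0]], delta_pos=[[0.002, 0, 0], [0.002, 0, -0.001], [0, 0, -0.0015], [0, 0, -0.0015], [0, 0, -0.0015], [0, 0, -0.0015], [0, 0, -0.0015], [0, 0, 0], [0, 0, 0]], gripper=[0.01, 0.01, 0.01, 0.01, 0.01, 0.01, 0.01, 0.01, 0.01])

```text
time: 12.97
tool_pos: [0.6096, -0.1061, 0.266]
tcp_rot: [3.141, 0.069, 0.001]
wrist_force: [0.5, 0.6, -0.1]
width: 0.235
grip_force: 111.3
```

Call:
jog_arm(turn=[[0, 0, 0], [0, 0, 0], [0, 0, 0], [0, 0, 0]], delta_pos=[[0, 0, -0.001], [0, 0, -0.001], [0, 0, 0], [0, 0, 0]], gripper=[0.01, 0.01, 0.01, 0.01])

```text
time: 13.3
tool_pos: [0.6095, -0.1061, 0.2679]
tcp_rot: [3.141, 0.069, 0.0]
wrist_force: [0.3, -0.5, -0.5]
width: 0.231
grip_force: 111.3
```

Call:
jog_arm(turn=[[0, 0, 0], [0, 0, 0], [0, 0, 0], [0, 0, 0]], delta_pos=[[0, 0, -0.001], [0, 0, -0.001], [0, 0, 0], [0, 0, 0]], gripper=[0.01, 0.01, 0.01, 0.01])

```text
time: 13.63
tool_pos: [0.6096, -0.1061, 0.2699]
tcp_rot: [3.141, 0.069, 0.0]
wrist_force: [0.3, 0.6, -1.3]
width: 0.23
grip_force: 111.3
```

Call:
jog_arm(turn=[[0, 0, 0], [0, 0, 0], [0, 0, 0]], delta_pos=[[0, 0, -0.001], [0, 0, 0], [0, 0, 0]], gripper=[0.01, 0.01, 0.01])

```text
time: 13.88
tool_pos: [0.6096, -0.1061, 0.2709]
tcp_rot: [3.141, 0.069, 0.0]
wrist_force: [-0.1, 0.5, -1.6]
width: 0.232
grip_force: 111.3
```

Call:
jog_arm(turn=[[0, 0, 0], [0, 0, 0], [0, 0, 0]], delta_pos=[[0, 0, -0.001], [0, 0, 0], [0, 0, 0]], gripper=[0.01, 0.01, 0.01])

```text
time: 14.13
tool_pos: [0.6096, -0.1061, 0.2719]
tcp_rot: [3.141, 0.069, 0.0]
wrist_force: [0.2, 0.1, -1.0]
width: 0.236
grip_force: 111.3
```

Call:
jog_arm(turn=[[0, 0, 0], [0, 0, 0], [0, 0, 0]], delta_pos=[[0, 0, -0.001], [0, 0, 0], [0, 0, 0]], gripper=[0.01, 0.01, 0.01])

```text
time: 14.38
tool_pos: [0.6095, -0.1061, 0.2728]
tcp_rot: [3.141, 0.069, -0.0]
wrist_force: [-0.5, -0.9, -1.1]
width: 0.231
grip_force: 111.3
```

Call:
jog_arm(turn=[[0, 0, 0], [0, 0, 0], [0, 0, 0]], delta_pos=[[0, 0, -0.001], [0, 0, 0], [0, 0, 0]], gripper=[0.01, 0.01, 0.01])

```text
time: 14.63
tool_pos: [0.6094, -0.1061, 0.2734]
tcp_rot: [-3.141, -0.069, 0.001]
wrist_force: [0.1, 0.7, -3.1]
width: 0.229
grip_force: 111.1
```

Call:
jog_arm(turn=[[0, 0, 0], [0, 0, 0], [0, 0, 0]], delta_pos=[[0, 0, -0.001], [0, 0, 0], [0, 0, 0]], gripper=[0.01, 0.01, 0.01])

```text
time: 14.88
tool_pos: [0.6093, -0.106, 0.274]
tcp_rot: [-3.141, -0.069, 0.002]
wrist_force: [0.8, 0.7, -4.9]
width: 0.23
grip_force: 110.8
```

Call:
jog_arm(turn=[[0, 0, 0], [0, 0, 0], [0, 0, 0]], delta_pos=[[0, 0, -0.001], [0, 0, 0], [0, 0, 0]], gripper=[0.01, 0.01, 0.01])

```text
time: 15.13
tool_pos: [0.6092, -0.106, 0.2748]
tcp_rot: [-3.141, -0.069, 0.002]
wrist_force: [2.4, 0.4, -9.1]
width: 0.229
grip_force: 110.3
```

Call:
jog_arm(turn=[[0, 0, 0], [0, 0, 0], [0, 0, 0], [0, 0, 0], [0, 0, 0], [0, 0, 0]], delta_pos=[[0, 0, -0.0005], [0, 0, 0], [0, 0, 0], [0, 0, 0], [0, 0, 0], [0, 0, 0]], gripper=[0.01, 0.01, 0.01, 0.01, 0.01, 0.01])

```text
time: 15.63
tool_pos: [0.6091, -0.106, 0.2755]
tcp_rot: [-3.141, -0.069, 0.002]
wrist_force: [4.3, -1.5, -13.3]
width: 0.231
grip_force: 109.7
```

Net tug is about 12 N and the gate holds. Next: lower the ring into the bowl and tilt the brush about the wire.

Call:
jog_arm(turn=[[0, 0, 0], [0, 0, 0], [0, 0, 0], [0, 0, 0], [0, 0, 0], [0, 0, 0], [0, 0, 0], [0, 0, 0], [0, 0, 0], [0, 0, 0], [0, 0, 0]], delta_pos=[[0, 0, 0.001], [0, 0, 0.002], [0, 0, 0.002], [0, 0, 0.002], [0, 0, 0.003], [0, 0, 0.003], [0, 0, 0.003], [0, 0, 0.002], [0, 0, 0.002], [0, 0, 0], [0, 0, 0]], gripper=[0.01, 0.01, 0.01, 0.01, 0.01, 0.01, 0.01, 0.01, 0.01, 0.01, 0.01])

```text
time: 16.55
tool_pos: [0.6094, -0.1061, 0.256]
tcp_rot: [-3.141, -0.069, 0.001]
wrist_force: [1.0, -0.1, -1.6]
width: 0.231
grip_force: 111.3
```

Call:
jog_arm(turn=[[0, 0.05, 0], [0, 0.05, 0], [0, 0.05, 0], [0, 0.05, 0], [0, 0, 0], [0, 0, 0]], delta_pos=[[0.0007, 0, 0.003], [0.0007, 0, 0.003], [0.0007, 0, 0.003], [0.0007, 0, 0.003], [0, 0, 0], [0, 0, 0]], gripper=[0.01, 0.01, 0.01, 0.01, 0.01, 0.01])

```text
time: 17.05
tool_pos: [0.6124, -0.106, 0.2445]
tcp_rot: [-3.121, -0.068, -0.311]
wrist_force: [0.8, 0.4, -1.6]
width: 0.231
grip_force: 111.3
```

```bash
cat >> h.py <<'E'
def wire():
    s=read_state();R=Ro.from_rotvec(s['tcp_rot']);print('wire',(s['tool_pos']+R.apply([.0608,0,-.0155])).round(4),'z',R.apply([0,0,1]).round(3),'F',s['wrist_force'].round(2),'q',s['q'].round(2))
E
python3 -c "from h import *;wire()"
```

```text
wire [ 0.6689 -0.1036  0.2717] z [ 0.197  0.009 -0.98 ] F [ 0.76  0.41 -1.6 ] q [-0.24  0.03  1.86  0.06  1.06  1.26]
```

Call:
jog_arm(turn=[[0, 0.05, 0], [0, 0.05, 0], [0, 0.05, 0], [0, 0.05, 0], [0, 0.05, 0], [0, 0.05, 0], [0, 0, 0], [0, 0, 0]], delta_pos=[[0.0007, 0, 0.003], [0.0007, 0, 0.003], [0.0007, 0, 0.003], [0.0007, 0, 0.003], [0.0007, 0, 0.003], [0.0007, 0, 0.003], [0, 0, 0], [0, 0, 0]], gripper=[0.01, 0.01, 0.01, 0.01, 0.01, 0.01, 0.01, 0.01])

```text
time: 17.72
tool_pos: [0.6225, -0.1055, 0.2286]
tcp_rot: [-3.033, -0.066, -0.771]
wrist_force: [-0.4, -0.4, -0.2]
width: 0.233
grip_force: 111.3
```

```bash
python3 -c "from h import *;wire()"
```

```text
wire [ 0.6685 -0.1035  0.2713] z [ 0.477  0.021 -0.879] F [-0.39 -0.44 -0.24] q [-0.3  -0.1   2.08  0.25  0.7   1.08]
```

Call:
jog_arm(turn=[[0, 0.04, 0], [0, 0.04, 0], [0, 0.04, 0], [0, 0.04, 0], [0, 0.04, 0], [0, 0, 0], [0, 0, 0]], delta_pos=[[0.0006, 0, 0.0024], [0.0006, 0, 0.0024], [0.0006, 0, 0.0024], [0.0006, 0, 0.0024], [0.0006, 0, 0.0024], [0, 0, 0], [0, 0, 0]], gripper=[0.01, 0.01, 0.01, 0.01, 0.01, 0.01, 0.01])

```text
time: 18.3
tool_pos: [0.6323, -0.105, 0.2207]
tcp_rot: [-2.937, -0.065, -1.069]
wrist_force: [0.9, -0.4, -0.8]
width: 0.234
grip_force: 111.3
```

```bash
python3 -c "from h import *;wire()"
```

```text
wire [ 0.6689 -0.1034  0.2716] z [ 0.642  0.029 -0.766] F [ 0.9  -0.35 -0.76] q [-0.33 -0.14  2.21  0.55  0.47  0.78]
```

Call:
jog_arm(turn=[[0, 0.04, 0], [0, 0.04, 0], [0, 0.04, 0], [0, 0.04, 0], [0, 0.04, 0], [0, 0, 0], [0, 0, 0]], delta_pos=[[0.0006, 0, 0.0024], [0.0006, 0, 0.0024], [0.0006, 0, 0.0024], [0.0006, 0, 0.0024], [0.0006, 0, 0.0024], [0, 0, 0], [0, 0, 0]], gripper=[0.01, 0.01, 0.01, 0.01, 0.01, 0.01, 0.01])

```text
time: 18.88
tool_pos: [0.643, -0.1043, 0.2145]
tcp_rot: [-2.812, -0.062, -1.353]
wrist_force: [0.1, -0.8, -0.9]
width: 0.234
grip_force: 111.4
```

```bash
python3 -c "from h import *;wire()"
```

```text
wire [ 0.6688 -0.1033  0.2717] z [ 0.781  0.036 -0.624] F [ 0.15 -0.78 -0.93] q [-0.37 -0.14  2.33  1.27  0.34  0.05]
```

Call:
jog_arm(turn=[[0, 0.03, 0], [0, 0.03, 0], [0, 0.03, 0], [0, 0.03, 0], [0, 0.03, 0], [0, 0.03, 0], [0, 0, 0], [0, 0, 0]], delta_pos=[[0.0004, 0, 0.0018], [0.0004, 0, 0.0018], [0.0004, 0, 0.0018], [0.0004, 0, 0.0018], [0.0004, 0, 0.0018], [0.0004, 0, 0.0018], [0, 0, 0], [0, 0, 0]], gripper=[0.01, 0.01, 0.01, 0.01, 0.01, 0.01, 0.01, 0.01])

```text
time: 19.55
tool_pos: [0.6534, -0.1038, 0.2105]
tcp_rot: [-2.676, -0.06, -1.599]
wrist_force: [0.2, -0.6, -1.5]
width: 0.233
grip_force: 111.4
```

```bash
python3 -c "from h import *;wire()"
```

```text
wire [ 0.6685 -0.1031  0.2714] z [ 0.88   0.04  -0.474] F [ 0.17 -0.64 -1.5 ] q [-0.39 -0.09  2.41  2.05  0.44 -0.74]
```

Call:
jog_arm(turn=[[0, 0.03, 0], [0, 0.03, 0], [0, 0.03, 0], [0, 0.03, 0], [0, 0.03, 0], [0, 0.03, 0], [0, 0, 0], [0, 0, 0]], delta_pos=[[0.0004, 0, 0.0018], [0.0004, 0, 0.0018], [0.0004, 0, 0.0018], [0.0004, 0, 0.0018], [0.0004, 0, 0.0018], [0.0004, 0, 0.0018], [0, 0, 0], [0, 0, 0]], gripper=[0.01, 0.01, 0.01, 0.01, 0.01, 0.01, 0.01, 0.01])

```text
time: 20.22
tool_pos: [0.664, -0.1031, 0.208]
tcp_rot: [-2.518, -0.057, -1.83]
wrist_force: [-0.8, -0.8, -1.6]
width: 0.23
grip_force: 111.4
```

```bash
python3 -c "from h import *;wire()"
```

```text
wire [ 0.6681 -0.103   0.2706] z [ 0.95   0.044 -0.309] F [-0.77 -0.79 -1.64] q [-0.41  0.01  2.47  2.43  0.7  -1.13]
```

Call:
jog_arm(turn=[[0, 0.03, 0], [0, 0.03, 0], [0, 0.03, 0], [0, 0.03, 0], [0, 0, 0], [0, 0, 0], [0, 0, 0], [0, 0, 0], [0, 0, 0], [0, 0, 0], [0, 0, 0], [0, 0, 0]], delta_pos=[[0.0005, 0, 0.0018], [0.0005, 0, 0.0018], [0.0005, 0, 0.0018], [0.0005, 0, 0.0018], [0, 0, 0], [-0.001, 0, 0], [-0.001, 0, 0], [-0.001, 0, 0], [-0.001, 0, 0], [-0.001, 0, 0], [0, 0, 0], [0, 0, 0]], gripper=[0.01, 0.01, 0.01, 0.01, 0.01, 0.01, 0.01, 0.01, 0.01, 0.01, 0.01, 0.01])

```text
time: 21.22
tool_pos: [0.6703, -0.1033, 0.2036]
tcp_rot: [-2.402, -0.053, -1.981]
wrist_force: [0.3, -0.2, -1.3]
width: 0.234
grip_force: 111.4
```

```bash
python3 -c "from h import *;wire()"
```

```text
wire [ 0.6666 -0.1035  0.2662] z [ 0.981  0.044 -0.19 ] F [ 0.27 -0.24 -1.33] q [-0.42  0.13  2.49  2.56  0.92 -1.29]
```

Call:
jog_arm(turn=[[0, 0, 0], [0, 0, 0], [0, 0, 0], [0, 0, 0]], delta_pos=[[-0.001, 0, 0], [-0.001, 0, 0], [0, 0, 0], [0, 0, 0]], gripper=[0.01, 0.01, 0.01, 0.01])

```text
time: 21.55
tool_pos: [0.6706, -0.1035, 0.203]
tcp_rot: [-2.399, -0.054, -1.984]
wrist_force: [1.8, 1.3, 4.9]
width: 0.232
grip_force: 111.4
```

Call:
jog_arm(turn=[[0, 0, 0], [0, 0, 0], [0, 0, 0]], delta_pos=[[-0.001, 0, 0], [0, 0, 0], [0, 0, 0]], gripper=[0.01, 0.01, 0.01])

```text
time: 21.8
tool_pos: [0.6708, -0.1036, 0.2028]
tcp_rot: [-2.398, -0.055, -1.986]
wrist_force: [2.2, 0.6, 5.3]
width: 0.231
grip_force: 111.3
```

Call:
jog_arm(turn=[[0, 0, 0], [0, 0, 0], [0, 0, 0]], delta_pos=[[-0.001, 0, 0], [0, 0, 0], [0, 0, 0]], gripper=[0.01, 0.01, 0.01])

```text
time: 22.05
tool_pos: [0.671, -0.1036, 0.2026]
tcp_rot: [-2.396, -0.055, -1.988]
wrist_force: [3.3, 1.5, 7.1]
width: 0.23
grip_force: 111.3
```

Call:
jog_arm(turn=[[0, 0, 0], [0, 0, 0], [0, 0, 0], [0, 0, 0]], delta_pos=[[0.0015, 0, 0], [0.0015, 0, 0], [0, 0, 0], [0, 0, 0]], gripper=[0.01, 0.01, 0.01, 0.01])

```text
time: 22.38
tool_pos: [0.6703, -0.1035, 0.2028]
tcp_rot: [-2.401, -0.053, -1.981]
wrist_force: [5.4, 0.9, 3.9]
width: 0.231
grip_force: 111.0
```

Call:
jog_arm(turn=[[0, 0, 0], [0, 0, 0], [0, 0, 0], [0, 0, 0], [0, 0, 0], [0, 0, 0], [0, 0, 0], [0, 0, 0], [0, 0, 0]], delta_pos=[[0, 0, 0], [0, 0, 0], [0, 0, 0], [0, 0, 0], [0, 0, 0], [0, 0, 0], [0, 0, 0], [0, 0, 0], [0, 0, 0]], gripper=[0.025, 0.03, 0.04, 0.05, 0.06, 0.06, 0.06, 0.06, 0.06], grip_force=20)

```text
time: 23.13
tool_pos: [0.6698, -0.1034, 0.202]
tcp_rot: [-2.403, -0.053, -1.979]
wrist_force: [-0.2, 0.2, -0.0]
width: 0.709
grip_force: 0.0
```

Call:
jog_arm(turn=[[0, 0, 0], [0, 0, 0], [0, 0, 0], [0, 0, 0], [0, 0, 0], [0, 0, 0], [0, 0, 0], [0, 0, 0], [0, 0, 0], [0, 0, 0]], delta_pos=[[0, 0, -0.008], [0, 0, -0.01], [0, 0, -0.012], [0, 0, -0.012], [0, 0, -0.012], [0, 0, -0.012], [0, 0, -0.012], [0, 0, -0.012], [0, 0, 0], [0, 0, 0]], gripper=[0.06, 0.06, 0.06, 0.06, 0.06, 0.06, 0.06, 0.06, 0.06, 0.06])

```text
time: 23.97
tool_pos: [0.6103, -0.1219, 0.2234]
tcp_rot: [-2.403, -0.066, -1.964]
wrist_force: [-1.3, 0.8, 0.3]
width: 0.703
grip_force: 0.0
```

Run:
```python
from h import *
wire()
s=vision.read_camera('scene')
cv2.imwrite('pics/end.png',cv2.resize(np.ascontiguousarray(s[110:290,130:370,::-1]),(800,600),interpolation=cv2.INTER_CUBIC))
```

```text
wire [ 0.6072 -0.1222  0.2861] z [ 0.978  0.056 -0.199] F [-1.25  0.84  0.26] q [-0.56 -0.02  2.57  2.34  0.92 -1.15]
```

View pics/end.png

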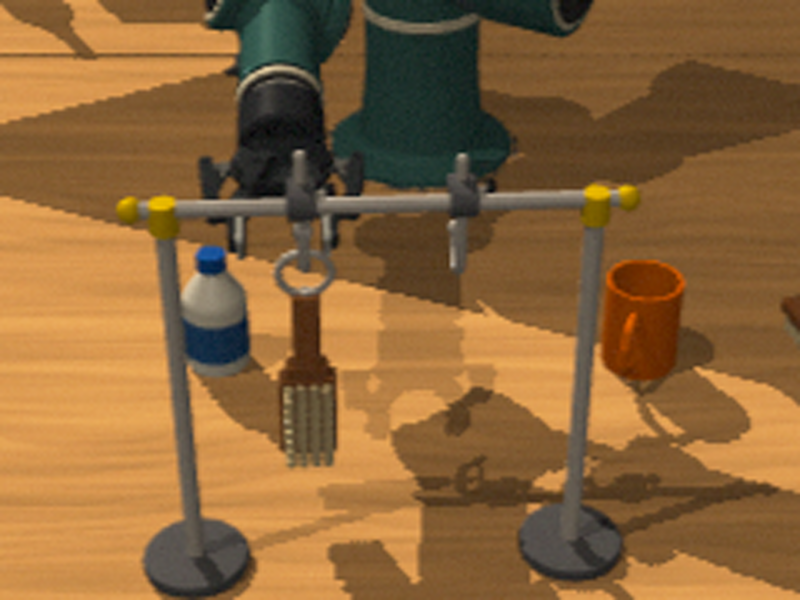

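The brush hangs head down from the gated hook: ring at crop (305,270), head at (308,420). The bottle and cup are undisturbed. I'll ease the arm off the elbow limit and let the brush settle.

Call:
jog_arm(turn=[[0, -0.04, 0], [0, -0.04, 0], [0, -0.04, 0], [0, -0.04, 0], [0, 0, 0], [0, 0, 0], [0, 0, 0], [0, 0, 0], [0, 0, 0], [0, 0, 0], [0, 0, 0], [0, 0, 0], [0, 0, 0], [0, 0, 0], [0, 0, 0], [0, 0, 0], [0, 0, 0], [0, 0, 0], [0, 0, 0], [0, 0, 0]], delta_pos=[[0, 0, 0], [0, 0, 0], [0, 0, 0], [0, 0, 0], [0, 0, 0], [0, 0, 0], [0, 0, 0], [0, 0, 0], [0, 0, 0], [0, 0, 0], [0, 0, 0], [0, 0, 0], [0, 0, 0], [0, 0, 0], [0, 0, 0], [0, 0, 0], [0, 0, 0], [0, 0, 0], [0, 0, 0], [0, 0, 0]], gripper=[0.06, 0.06, 0.06, 0.06, 0.06, 0.06, 0.06, 0.06, 0.06, 0.06, 0.06, 0.06, 0.06, 0.06, 0.06, 0.06, 0.06, 0.06, 0.06, 0.06])

```text
time: 25.68
tool_pos: [0.6109, -0.1214, 0.223]
tcp_rot: [-2.554, -0.072, -1.766]
wrist_force: [0.0, 0.5, -0.9]
width: 0.703
grip_force: 0.0
```

Run:
```python
from h import *
wire()
c=lambda:vision.read_camera('scene').astype(int)[170:260,200:245]
a=c();[c() for _ in range(6)];b=c();print('motion',np.abs(a-b).max(),np.abs(a-b).mean())
```

```text
wire [ 0.6179 -0.1212  0.2853] z [ 0.934  0.055 -0.353] F [ 0.04  0.45 -0.95] q [-0.53 -0.14  2.52  2.12  0.66 -0.89]
motion 159 9.04716049382716
```

Run:
```python
from h import *
def bot():
    i=vision.read_camera('scene').astype(int); r=i[170:270,200:250]
    # bristles: pale, low saturation
    m=(r.max(2)-r.min(2)<60)&(r.sum(2)>250); y,x=np.nonzero(m[45:]); return (round(x.mean()+200,1),round(y.mean()+215,1),len(x)) 
print([bot() for _ in range(24)])
```

```text
[(np.float64(222.5), np.float64(244.8), 218), (np.float64(222.4), np.float64(243.7), 205), (np.float64(222.3), np.float64(242.6), 196), (np.float64(222.5), np.float64(242.0), 170), (np.float64(221.9), np.float64(241.3), 140), (np.float64(221.5), np.float64(239.8), 102), (np.float64(220.1), np.float64(237.8), 84), (np.float64(220.0), np.float64(237.9), 84), (np.float64(219.3), np.float64(237.0), 79), (np.float64(221.7), np.float64(240.1), 105), (np.float64(222.3), np.float64(240.8), 146), (np.float64(222.4), np.float64(241.9), 164), (np.float64(222.6), np.float64(242.8), 189), (np.float64(222.8), np.float64(243.6), 203), (np.float64(222.6), np.float64(244.3), 218), (np.float64(222.8), np.float64(244.6), 225), (np.float64(222.5), np.float64(244.0), 211), (np.float64(222.4), np.float64(243.7), 203), (np.float64(222.6), np.float64(242.8), 200), (np.float64(222.3), np.float64(242.0), 172), (np.float64(222.1), np.float64(240.9), 145), (np.float64(221.5), np.float64(239.8), 102), (np.float64(219.9), np.float64(239.1), 84), (np.float64(219.9), np.float64(238.2), 83)]
```

The brush is still swinging gently, so I'll wait for it to die down.

Call:
jog_arm(turn=[[0, 0, 0], [0, 0, 0], [0, 0, 0], [0, 0, 0], [0, 0, 0], [0, 0, 0], [0, 0, 0], [0, 0, 0], [0, 0, 0], [0, 0, 0], [0, 0, 0], [0, 0, 0], [0, 0, 0], [0, 0, 0], [0, 0, 0], [0, 0, 0], [0, 0, 0], [0, 0, 0], [0, 0, 0], [0, 0, 0]], delta_pos=[[0, 0, 0], [0, 0, 0], [0, 0, 0], [0, 0, 0], [0, 0, 0], [0, 0, 0], [0, 0, 0], [0, 0, 0], [0, 0, 0], [0, 0, 0], [0, 0, 0], [0, 0, 0], [0, 0, 0], [0, 0, 0], [0, 0, 0], [0, 0, 0], [0, 0, 0], [0, 0, 0], [0, 0, 0], [0, 0, 0]], gripper=[0.06, 0.06, 0.06, 0.06, 0.06, 0.06, 0.06, 0.06, 0.06, 0.06, 0.06, 0.06, 0.06, 0.06, 0.06, 0.06, 0.06, 0.06, 0.06, 0.06])

```text
time: 28.95
tool_pos: [0.6109, -0.1214, 0.2229]
tcp_rot: [-2.554, -0.072, -1.766]
wrist_force: [0.8, 0.3, -0.4]
width: 0.701
grip_force: 0.0
```

Call:
jog_arm(turn=[[0, 0, 0], [0, 0, 0], [0, 0, 0], [0, 0, 0], [0, 0, 0], [0, 0, 0], [0, 0, 0], [0, 0, 0], [0, 0, 0], [0, 0, 0], [0, 0, 0], [0, 0, 0], [0, 0, 0], [0, 0, 0], [0, 0, 0], [0, 0, 0], [0, 0, 0], [0, 0, 0], [0, 0, 0], [0, 0, 0]], delta_pos=[[0, 0, 0], [0, 0, 0], [0, 0, 0], [0, 0, 0], [0, 0, 0], [0, 0, 0], [0, 0, 0], [0, 0, 0], [0, 0, 0], [0, 0, 0], [0, 0, 0], [0, 0, 0], [0, 0, 0], [0, 0, 0], [0, 0, 0], [0, 0, 0], [0, 0, 0], [0, 0, 0], [0, 0, 0], [0, 0, 0]], gripper=[0.06, 0.06, 0.06, 0.06, 0.06, 0.06, 0.06, 0.06, 0.06, 0.06, 0.06, 0.06, 0.06, 0.06, 0.06, 0.06, 0.06, 0.06, 0.06, 0.06])

```text
time: 30.62
tool_pos: [0.6109, -0.1214, 0.2229]
tcp_rot: [-2.554, -0.072, -1.766]
wrist_force: [0.1, 1.1, -0.5]
width: 0.697
grip_force: 0.0
```

Call:
jog_arm(turn=[[0, 0, 0], [0, 0, 0], [0, 0, 0], [0, 0, 0], [0, 0, 0], [0, 0, 0], [0, 0, 0], [0, 0, 0], [0, 0, 0], [0, 0, 0], [0, 0, 0], [0, 0, 0], [0, 0, 0], [0, 0, 0], [0, 0, 0], [0, 0, 0], [0, 0, 0], [0, 0, 0], [0, 0, 0], [0, 0, 0]], delta_pos=[[0, 0, 0], [0, 0, 0], [0, 0, 0], [0, 0, 0], [0, 0, 0], [0, 0, 0], [0, 0, 0], [0, 0, 0], [0, 0, 0], [0, 0, 0], [0, 0, 0], [0, 0, 0], [0, 0, 0], [0, 0, 0], [0, 0, 0], [0, 0, 0], [0, 0, 0], [0, 0, 0], [0, 0, 0], [0, 0, 0]], gripper=[0.06, 0.06, 0.06, 0.06, 0.06, 0.06, 0.06, 0.06, 0.06, 0.06, 0.06, 0.06, 0.06, 0.06, 0.06, 0.06, 0.06, 0.06, 0.06, 0.06])

```text
time: 32.28
tool_pos: [0.6109, -0.1214, 0.2229]
tcp_rot: [-2.554, -0.072, -1.766]
wrist_force: [-0.0, 0.2, -0.5]
width: 0.701
grip_force: 0.0
```

Call:
jog_arm(turn=[[0, 0, 0], [0, 0, 0], [0, 0, 0], [0, 0, 0], [0, 0, 0], [0, 0, 0], [0, 0, 0], [0, 0, 0], [0, 0, 0], [0, 0, 0], [0, 0, 0], [0, 0, 0], [0, 0, 0], [0, 0, 0], [0, 0, 0], [0, 0, 0], [0, 0, 0], [0, 0, 0], [0, 0, 0], [0, 0, 0]], delta_pos=[[0, 0, 0], [0, 0, 0], [0, 0, 0], [0, 0, 0], [0, 0, 0], [0, 0, 0], [0, 0, 0], [0, 0, 0], [0, 0, 0], [0, 0, 0], [0, 0, 0], [0, 0, 0], [0, 0, 0], [0, 0, 0], [0, 0, 0], [0, 0, 0], [0, 0, 0], [0, 0, 0], [0, 0, 0], [0, 0, 0]], gripper=[0.06, 0.06, 0.06, 0.06, 0.06, 0.06, 0.06, 0.06, 0.06, 0.06, 0.06, 0.06, 0.06, 0.06, 0.06, 0.06, 0.06, 0.06, 0.06, 0.06])

```text
time: 33.95
tool_pos: [0.6109, -0.1214, 0.2229]
tcp_rot: [-2.554, -0.072, -1.766]
wrist_force: [-0.2, 0.1, 0.2]
width: 0.704
grip_force: 0.0
```

Call:
jog_arm(turn=[[0, 0, 0], [0, 0, 0], [0, 0, 0], [0, 0, 0], [0, 0, 0], [0, 0, 0], [0, 0, 0], [0, 0, 0], [0, 0, 0], [0, 0, 0], [0, 0, 0], [0, 0, 0], [0, 0, 0], [0, 0, 0], [0, 0, 0], [0, 0, 0], [0, 0, 0], [0, 0, 0], [0, 0, 0], [0, 0, 0]], delta_pos=[[0, 0, 0], [0, 0, 0], [0, 0, 0], [0, 0, 0], [0, 0, 0], [0, 0, 0], [0, 0, 0], [0, 0, 0], [0, 0, 0], [0, 0, 0], [0, 0, 0], [0, 0, 0], [0, 0, 0], [0, 0, 0], [0, 0, 0], [0, 0, 0], [0, 0, 0], [0, 0, 0], [0, 0, 0], [0, 0, 0]], gripper=[0.06, 0.06, 0.06, 0.06, 0.06, 0.06, 0.06, 0.06, 0.06, 0.06, 0.06, 0.06, 0.06, 0.06, 0.06, 0.06, 0.06, 0.06, 0.06, 0.06])

```text
time: 35.62
tool_pos: [0.6109, -0.1214, 0.2229]
tcp_rot: [-2.554, -0.072, -1.766]
wrist_force: [0.3, 0.2, 0.3]
width: 0.701
grip_force: 0.0
```

Run:
```python
from h import *
def bot():
    i=vision.read_camera('scene').astype(int); r=i[170:270,200:250]
    m=(r.max(2)-r.min(2)<60)&(r.sum(2)>250); y,x=np.nonzero(m[45:]); return float(round(y.mean()+215,1)),len(x)
print([bot() for _ in range(16)]); print(read_state()['time'])
```

```text
[(242.1, 166), (242.2, 172), (241.8, 170), (241.7, 170), (241.9, 167), (242.2, 168), (241.9, 170), (242.1, 161), (242.1, 169), (242.2, 167), (242.1, 170), (242.0, 160), (242.2, 170), (242.2, 168), (241.9, 167), (242.2, 162)]
36.4167
```

Settled.

```bash
python3 -c "from h import *;print(ticket.finish_job())"
```

```text
the job is handed in; nothing more can be done
None
```

The ringed brush is clipped into the gated hook, tug-tested at about 12 N against the shut gate, and hanging still head down with the gripper clear; the bottle and cup looked undisturbed, I never went near the other brush, and the job was handed in at about 36 s.

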